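# Queue the sample jars for the viscometer

## Task

Line up the four amber sample jars on the row of black pads in order of size, one upright in the middle of each pad: the smallest on the pad next to the spindle stand (the black block with the upright steel disc), the largest on the pad farthest from it. The jars are glass, so set them down, do not drop them, and leave the glass beaker standing where it is.

Things in the scene. Friction and masses are not known exactly. Their poses are not given: they have to be found in the camera images.
- jar_30: The smallest of the four closed amber-glass sample jars with a ribbed white screw cap: an upright cylinder of 30 mm diameter over its whole height of 42 mm (the cap is its top 14 mm and as wide as the glass). Origin: centre of its underside; z up.
- jar_40: The second smallest of the four closed amber-glass sample jars with a ribbed white screw cap: an upright cylinder of 40 mm diameter over its whole height of 56 mm (the cap is its top 14 mm and as wide as the glass). Origin: centre of its underside; z up.
- jar_50: The second largest of the four closed amber-glass sample jars with a ribbed white screw cap: an upright cylinder of 50 mm diameter over its whole height of 70 mm (the cap is its top 14 mm and as wide as the glass). Origin: centre of its underside; z up.
- jar_60: The largest of the four closed amber-glass sample jars with a ribbed white screw cap: an upright cylinder of 60 mm diameter over its whole height of 84 mm (the cap is its top 14 mm and as wide as the glass). Origin: centre of its underside; z up.
- pad1: Black rubber pad, a disc 72 mm across, 3 mm thick, fixed on an aluminium strip 390 x 90 x 3 mm in a row of four, 90 mm centre to centre; this one is at the strip's +y end (the robot's left). Origin: centre of its underside, 3 mm above the table; its top is 6 mm above the table. Its y axis runs along the row, up to 10 degrees askew.
- pad2: Black rubber pad, a disc 72 mm across, 3 mm thick, fixed on an aluminium strip 390 x 90 x 3 mm in a row of four, 90 mm centre to centre; this one is second from the strip's +y end. Origin: centre of its underside, 3 mm above the table; its top is 6 mm above the table. Its y axis runs along the row, up to 10 degrees askew.
- pad3: Black rubber pad, a disc 72 mm across, 3 mm thick, fixed on an aluminium strip 390 x 90 x 3 mm in a row of four, 90 mm centre to centre; this one is third from the strip's +y end, second from its -y end. Origin: centre of its underside, 3 mm above the table; its top is 6 mm above the table. Its y axis runs along the row, up to 10 degrees askew.
- pad4: Black rubber pad, a disc 72 mm across, 3 mm thick, fixed on an aluminium strip 390 x 90 x 3 mm in a row of four, 90 mm centre to centre; this one is at the strip's -y end (the robot's right). Origin: centre of its underside, 3 mm above the table; its top is 6 mm above the table. Its y axis runs along the row, up to 10 degrees askew.
- spindle_stand: Spindle stand: a black block 44 x 44 x 18 mm with an upright steel rod that carries a bright flat disc 36 mm across, 78 mm tall in all; fixed. It stands in line with the row just beyond one of its ends, 100 mm from the centre of the nearest pad, at the +y or the -y end; a flat white timer 20 mm tall lies beyond the other end. Origin: centre of its underside; its y axis runs along the row.
- beaker: Small empty open beaker of clear glass, 52 mm rim diameter, 70 mm tall, standing loose among the jars, at least 85 mm from centre to centre. Origin: centre of its underside.
Not all that is in view belongs to the job. What is shaped like the jar_60 but turquoise or yellow is not meant.

How it is judged (in metres and radians):
At the end, for the whole second after the job is handed in: Each jar stands upright (within 0.1 rad) and at rest on its own pad, its centre within 12 mm of the pad's centre, sizes growing pad by pad away from the spindle stand; the beaker is within 20 mm of where it stood (((y of spindle_stand in the frame of pad1 above 0 m and horizontal distance between jar_30 and pad1 below 0.012 m and z of jar_30 in the frame of pad1 between 0 and 0.007 m and horizontal distance between jar_40 and pad2 below 0.012 m and z of jar_40 in the frame of pad2 between 0 and 0.007 m and horizontal distance between jar_50 and pad3 below 0.012 m and z of jar_50 in the frame of pad3 between 0 and 0.007 m and horizontal distance between jar_60 and pad4 below 0.012 m and z of jar_60 in the frame of pad4 between 0 and 0.007 m) or (y of spindle_stand in the frame of pad1 below 0 m and horizontal distance between jar_30 and pad4 below 0.012 m and z of jar_30 in the frame of pad4 between 0 and 0.007 m and horizontal distance between jar_40 and pad3 below 0.012 m and z of jar_40 in the frame of pad3 between 0 and 0.007 m and horizontal distance between jar_50 and pad2 below 0.012 m and z of jar_50 in the frame of pad2 between 0 and 0.007 m and horizontal distance between jar_60 and pad1 below 0.012 m and z of jar_60 in the frame of pad1 between 0 and 0.007 m)) and angle between each of jar_30, jar_40, jar_50, jar_60's own z axis and vertical below 0.1 rad and linear speed of each of jar_30, jar_40, jar_50, jar_60 below 0.02 m/s and angular speed of each of jar_30, jar_40, jar_50, jar_60 below 0.2 rad/s and distance of beaker from where it was at the start of the episode below 0.02 m); the robot touches nothing.
It fails at once if the glass beaker is pushed more than 20 mm from its place or tipped (distance of beaker from where it was at the start of the episode above 0.02 m or angle between beaker's own z axis and vertical above 0.35 rad).
It fails at once if a jar is dropped (falls freely, faster than 0.3 m/s while more than 20 mm above the table) ((contact force between the fingers and jar_30 below 0.02 N and height (world z) of jar_30 above 0.02 m and linear speed of jar_30 above 0.3 m/s) or (contact force between the fingers and jar_40 below 0.02 N and height (world z) of jar_40 above 0.02 m and linear speed of jar_40 above 0.3 m/s) or (contact force between the fingers and jar_50 below 0.02 N and height (world z) of jar_50 above 0.02 m and linear speed of jar_50 above 0.3 m/s) or (contact force between the fingers and jar_60 below 0.02 N and height (world z) of jar_60 above 0.02 m and linear speed of jar_60 above 0.3 m/s)).
It also fails if it takes over 109 s, if anything falls off the work surface, if the arm or the gripper's body presses on something with over 40 N, if the wrist force passes 120 N, or if a joint passes its speed limit or range.

## Robot

A 6-joint arm with a two-finger parallel gripper is mounted at the origin on the work surface. World frame = base frame: x ahead of the robot, y to its left, z up, the work surface at z = 0. Lengths are in mm, angles in rad, forces in N, time in s.
With the tool pointing down it reaches from about 425 to 1125 mm from the base axis. Payload 14.9 kg.
Tool frame: the origin (TCP) lies midway between the tips of the shut fingers; the grasp point (between the pads) lies 19 mm behind it; z points along the fingers, y is the direction in which the jaws open and shut (so a half turn about z gives the same grasp; the last joint's range is limited). The gripper opens to 91 mm and grips with 3 to 60 N. Pads are 32 mm wide; open, the fingers measure 118 mm over their backs; the gripper's body (76 mm by 178 mm) begins 60 mm behind the grasp point.
Start: joints at [1.28, 0.379, 1.734, -0, 1.028, -0.033], TCP at [178.474, 676.879, 213.932] pointing down, gripper open.
Joint ranges: [-2.77, 2.77], [-0.74, 2.19], [0, 2.66], [-1.06, 4.2], [0.31, 2.87], [-3.08, 3.08]. Speed limits (rad/s): [1.89, 1.89, 2.39, 3.14, 3.14, 3.14].

## Interface

Orientations are given as a unit quaternion [x, y, z, w].
In Python, from workcell import readout, viewer, job_done gives the robot as it stands.
- The arm moves only by the tool jog_arm, never from a script. Its argument "moves" is a list of rows, each an object with "rotation": the turn, a rotation vector about the tool's x, y, z in rad, a list of three; "delta_pos": the shift along the tool's x, y, z in m, a list of three; "grip": the gripper's target within -1 to 1 (shut at 1, half-way at 0, fully open at -1). In form: [{"rotation": [ax, ay, az], "delta_pos": [dx, dy, dz], "grip": grip}, ...]. A call has 1 to 8 rows; each row is the pose to reach, as a shift and turn from the pose measured when the call began, along the tool's axes at that moment; what a row does not reach only later rows make up. A row lasts 1/8 s, in which the tool goes at most 62.5 mm and 10.7 degrees, less where a joint would pass 70% of its speed; a pose out of reach is approached as far as the arm can. A call with a gripper value outside its range is refused whole. The fingers move at their own pace and stop on an object; "force" is the grip in N (left out, the last holds). Time passes only in rows, so rows that repeat a pose let the fingers close. It gives the time, the measured TCP pose, the force and the opening at its end, in the units of the state.
- readout.get_obs(): the state, without advancing time (a new reading comes with each control period).
- viewer.capture(name): name is "scene" or "top"; returns the picture (384x512x3 uint8, red, green, blue); there is no depth.
- viewer.camera_params(name): a dict with "K" (3x3 intrinsics, pixels), "k1" (the pictures are not rectified: a ray, as slopes to the right and down, at radius r is drawn at 1 + k1 r^2 times it, then the intrinsics apply), "R" (3x3) and "t" (3): a world point X has camera coordinates R X + t. Camera axes: x right, y down, z forward; pixel columns grow to the right and rows downward; lengths in mm; the calibration is good to about 2 mm. A picture is of the moment at which its call begins. camera_params takes no time and is no camera call.
- job_done(): hands the job in, once; it reports no verdict.
Trained networks look in the newest picture that a camera, given by its name, has taken for a name from the list of things; names that differ only in an ending like _2 or _b are one class to them, and where a whole thing is asked for, a point or a joint stands for the part that bears it (a point fixed in the world has none). Each returns a list of dicts, best first, with "confidence" (0 to 1); they miss things now and then, are a little off and sometimes report something else, mostly with a low value. They report only what shows in the picture. A call takes as long as a camera call. They do not tell look-alikes from the thing itself.
- viewer.search_frame(camera, thing): "xy" ([column, row] as shares, 0 to 1, of the picture: columns of its width, rows of its height, amid what is visible of it).
- viewer.spot_point(camera, thing): "xy" ([column, row] as shares, 0 to 1, of the picture: columns of its width, rows of its height: a listed point, or the origin of a listed thing).
The state is a dict: "time": time; "joint_positions": joint angles; "qd": joint speeds; "tau": joint torques, N m; "eef_pos": TCP position; "orientation": TCP orientation; "wrist_force": force on the tool from outside, world axes, zero at the start; "ft_torque": the same for the moment, N m; "width": finger opening in mm.
Only numpy, scipy, OpenCV 4.12 (cv2) and the standard library are available. Lean on these libraries where they do the work, as an engineer would, in place of code of your own. Each camera call takes 0.05 s, during which the arm holds its last target.

## Working session

There is one attempt and no reset: what is moved stays moved. The work goes in short steps, Python scripts to look and compute and a tool call to move; the robot and the scene stay as the last step left them, time stands still between calls to the robot, and variables do not carry over. Pictures are saved under pics/ and viewed, and the job is handed in when it is done.

Besides the shell and the picture viewer there is one more tool, called after "Request:" as name([rows], argument=value, ...), one row to a line, values as JSON. jog_arm: Moves the arm, as the interface text tells. Its arguments: {"type":"object","properties":{"moves":{"type":"array"},"force":{"type":"number"}},"required":["moves"]}

```bash
ls; mkdir -p pics
python3 - <<'E'
from workcell import readout, viewer
import cv2
for n in("scene","top"):
    im=viewer.capture(n); cv2.imwrite(f"pics/{n}0.png",cv2.resize(im[:,:,::-1],None,fx=1.5,fy=1.5))
    print(viewer.camera_params(n))
print(readout.get_obs())
E
```

```text
pics
{'K': array([[359.93301217,   0.        , 256.90080788],
       [  0.        , 359.93301217, 192.1015318 ],
       [  0.        ,   0.        ,   1.        ]]), 'k1': -0.004771761722306418, 'R': array([[ 0.05293944,  0.99852031,  0.01243411],
       [ 0.56079514, -0.01942488, -0.8277267 ],
       [-0.82626039,  0.05079237, -0.56099368]]), 't': array([ -67.31063043, -291.7271009 , 1407.10475495])}
{'K': array([[440.29442321,   0.        , 266.15139885],
       [  0.        , 440.29442321, 194.3484432 ],
       [  0.        ,   0.        ,   1.        ]]), 'k1': -0.12097112930545145, 'R': array([[-7.41189866e-04, -9.99714647e-01, -2.38762302e-02],
       [-9.99170685e-01,  1.71239239e-03, -4.06818231e-02],
       [ 4.07110999e-02,  2.38262763e-02, -9.98886838e-01]]), 't': array([  53.40662031,  570.59627743, 1231.77072125])}
{'time': 0.1, 'joint_positions': array([ 1.27967863e+00,  3.79371860e-01,  1.73467451e+00, -2.69679921e-05,
        1.02850107e+00, -3.33017453e-02]), 'qd': array([-0.00214259,  0.0018327 , -0.00184478,  0.00018543, -0.00208797,
       -0.0004336 ]), 'tau': array([-6.54202413e-04, -7.65039396e+01, -4.35294127e+01,  6.51211571e-02,
        3.96787701e-02, -3.70823568e-05]), 'eef_pos': array([178.39666935, 676.54556266, 213.36655342]), 'orientation': array([ 1.28544333e-01,  9.91703648e-01, -4.72988014e-04, -6.57036678e-05]), 'wrist_force': array([ 0.70829199, -1.31169414, -0.19862614]), 'ft_torque': array([-0.02154667, -0.01381283,  0.06851843]), 'width': 90.9438757180252}
```

View pics/top0.png

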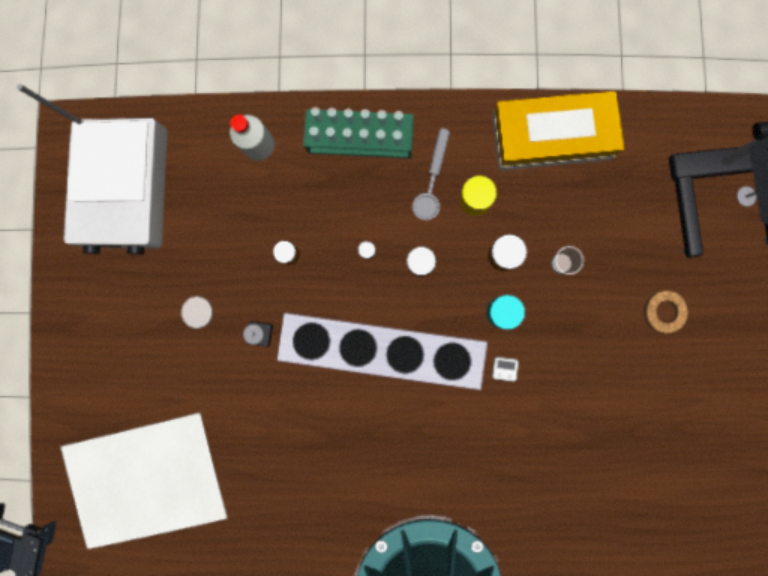

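View pics/scene0.png

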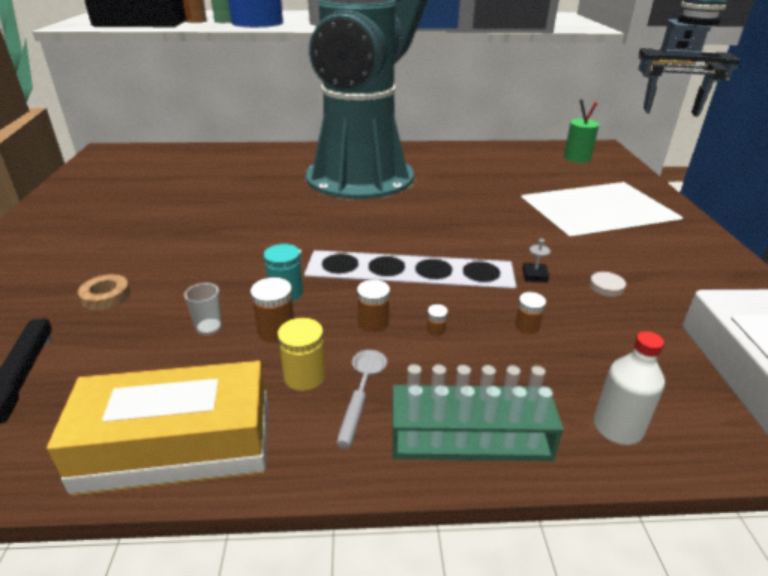

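Listing the candidates in top0 (px at 1.5x). White caps of the amber jars are at (367,250), (284,252), (421,261) and (509,252). The look-alikes are yellow at (479,192), turquoise at (507,312) and a pale flat disc at (196,312). The spindle stand is at (257,334), the +y end, so jar_30 goes to pad1.

```bash
cat > h.py <<'E'
import numpy as np, cv2
from workcell import readout, viewer
def ray(cam,px):
    p=viewer.camera_params(cam); u=cv2.undistortPoints(np.array([[px]],float),p["K"],np.array([p["k1"],0,0,0.]))[0,0]
    R=np.array(p["R"]); return -R.T@p["t"], R.T@np.array([u[0],u[1],1])
def at(cam,px,z):
    o,d=ray(cam,px); return (o+d*(z-o[2])/d[2])[:2]
def proj(cam,X):
    p=viewer.camera_params(cam); r=cv2.Rodrigues(np.array(p["R"]))[0]
    return cv2.projectPoints(np.array([X],float),r,np.array(p["t"],float),p["K"],np.array([p["k1"],0,0,0.]))[0][0,0]
E
python3 - <<'E'
from h import *
im=viewer.capture("top"); sc=viewer.capture("scene")
H=dict(jar_30=42,jar_40=56,jar_50=70,jar_60=84)
hsv=cv2.cvtColor(im,cv2.COLOR_RGB2HSV)
white=((hsv[:,:,1]<50)&(hsv[:,:,2]>170)).astype(np.uint8)
n,l,s,c=cv2.connectedComponentsWithStats(white)
for i in range(1,n):
    if 60<s[i,4]<900 and 140<c[i,1]<200: print("white",c[i].round(1),s[i])
dark=(hsv[:,:,2]<50).astype(np.uint8); n,l,s,c=cv2.connectedComponentsWithStats(dark)
for i in range(1,n):
    if 80<s[i,4]<900 and 200<c[i,1]<260: print("dark",c[i].round(1),s[i],at("top",c[i],6).round(1))
W,Hh=512,384
for t in list(H)+["beaker","spindle_stand","pad1","pad2","pad3","pad4"]:
    for cam in("top","scene"):
        for d in viewer.spot_point(cam,t)[:3]:
            px=np.array(d["xy"])*[W,Hh]; z=3 if "pad" in t else 0
            print(t,cam,round(d["confidence"],2),px.round(1),at(cam,px,z).round(1))
a=cv2.resize(im[100:260,150:420,::-1],None,fx=2.9,fy=2.9,interpolation=cv2.INTER_CUBIC);cv2.imwrite("pics/crop1.png",a[:600,:800])
b=cv2.resize(sc[150:270,110:390,::-1],None,fx=2.8,fy=2.8,interpolation=cv2.INTER_CUBIC);cv2.imwrite("pics/crop2.png",b)
E
```

```text
white [339.3 167.3] [328 157  23  22 391]
white [188.9 167.4] [182 161  15  14 160]
white [244. 166.] [239 161  11  11  93]
white [280.5 173.5] [272 165  18  18 265]
white [374.2 175.1] [370 170  10  12  95]
dark [207.1 226.9] [196 216  23  23 404] [478.5 221.2]
dark [238.3 231.5] [228 221  22  22 402] [465.5 132. ]
dark [269.5 235.9] [259 225  22  23 408] [453.   43.4]
dark [301.1 240.5] [290 230  23  22 408] [440.2 -45.8]
jar_30 top 0.85 [280.9 176.5] [622.2  10.9]
jar_30 top 0.8 [317.2 129.8] [756.6 -93.9]
jar_30 top 0.75 [335.1 169.4] [ 642.3 -144.2]
jar_30 scene 0.91 [200.8 251.7] [748.5 -94.6]
jar_30 scene 0.7 [351.2 216.5] [637.6 268.2]
jar_30 scene 0.64 [250.  211.8] [609.2  17.8]
jar_40 top 0.85 [280.9 176.5] [622.2  10.9]
jar_40 top 0.8 [317.2 129.8] [756.6 -93.9]
jar_40 top 0.75 [335.1 169.4] [ 642.3 -144.2]
jar_40 scene 0.91 [200.8 251.7] [748.5 -94.6]
jar_40 scene 0.7 [351.2 216.5] [637.6 268.2]
jar_40 scene 0.64 [250.  211.8] [609.2  17.8]
jar_50 top 0.85 [280.9 176.5] [622.2  10.9]
jar_50 top 0.8 [317.2 129.8] [756.6 -93.9]
jar_50 top 0.75 [335.1 169.4] [ 642.3 -144.2]
[... 1032 characters left out ...]
0.2 128.8]
pad2 top 0.76 [303.1 238.1] [446.7 -51.8]
pad2 scene 0.74 [288.1 181.2] [474.1 130.8]
pad2 scene 0.72 [319.  179.1] [465.8 220.9]
pad2 scene 0.57 [223.8 173.1] [423.8 -52.1]
pad3 top 0.95 [270.3 232. ] [464.   41.3]
pad3 top 0.84 [239.5 233.3] [460.2 128.8]
pad3 top 0.76 [303.1 238.1] [446.7 -51.8]
pad3 scene 0.74 [288.1 181.2] [474.1 130.8]
pad3 scene 0.72 [319.  179.1] [465.8 220.9]
pad3 scene 0.57 [223.8 173.1] [423.8 -52.1]
pad4 top 0.95 [270.3 232. ] [464.   41.3]
pad4 top 0.84 [239.5 233.3] [460.2 128.8]
pad4 top 0.76 [303.1 238.1] [446.7 -51.8]
pad4 scene 0.74 [288.1 181.2] [474.1 130.8]
pad4 scene 0.72 [319.  179.1] [465.8 220.9]
pad4 scene 0.57 [223.8 173.1] [423.8 -52.1]
```

Run:
```python
from h import *
for n,px,h in(("j60",(339.3,167.3),84),("j40",(188.9,167.4),56),("j30",(244,166),42),("j50",(280.5,173.5),70),("beakerfloor",(374.2,175.1),3),("turq",(338,208),84),("yel",(319.3,128.3),84),("spindle",(169,222.7),75)):
    p=at("top",px,h); print(n,p.round(1), "scene top px",proj("scene",[*p,h]).round(1),"base",proj("scene",[*p,0]).round(1), "crop2",((proj("scene",[*p,h])-[110,150])*2.8).round())
print([proj("scene",[x,y,6]).round(1) for x,y in((478.5,221),(465.5,132),(453,43.4),(440,-45.8))])
P=np.array([(478.5,221.2),(465.5,132),(453,43.4),(440.2,-45.8)]);print(np.diff(P,axis=0),P[0]-P[3])
```

```text
j60 [ 639.6 -144.3] scene top px [179.8 192.2] base [183.6 220.9] crop2 [196. 118.]
j40 [643.6 264.6] scene top px [354.1 199.5] base [350.4 218. ] crop2 [684. 139.]
j30 [648.2 113.3] scene top px [290.9 206.8] base [289.8 220.6] crop2 [507. 159.]
j50 [624.5  12.6] scene top px [248.1 192.2] base [248.1 215.6] crop2 [387. 118.]
beakerfloor [ 625.5 -255.9] scene top px [137.9 217.4] base [138.1 218.4] crop2 [ 78. 189.]
turq [ 531.1 -140. ] scene top px [186.9 168.2] base [189.9 195.4] crop2 [215.  51.]
yel [744.9 -91.8] scene top px [199.3 220.4] base [202.3 250.5] crop2 [250. 197.]
spindle [491.7 314.4] scene top px [357.9 161. ] base [353.4 184.3] crop2 [694.  31.]
[array([320. , 180.6]), array([288.2, 178.7]), array([256.9, 176.9]), array([225.8, 175.1])]
[[-13.  -89.2]
 [-12.5 -88.6]
 [-12.8 -89.2]] [ 38.3 267. ]
```

View pics/crop2.png

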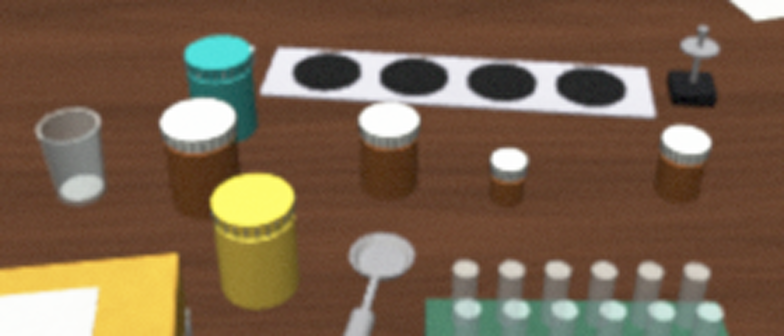

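View pics/crop1.png

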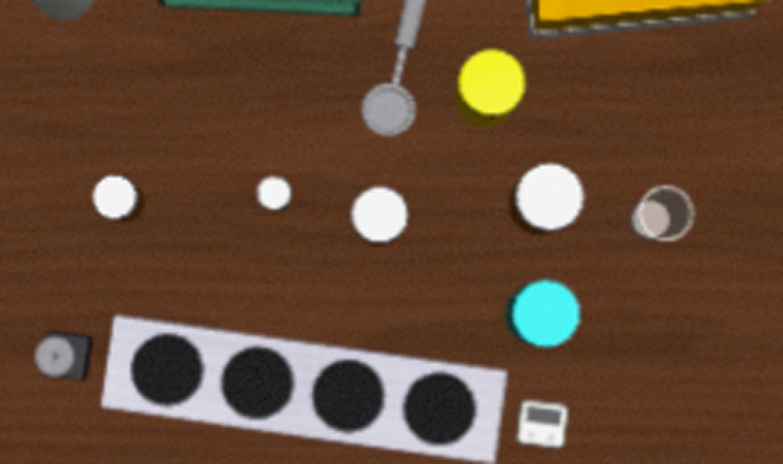

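```bash
cat >> h.py <<'E'
from scipy.spatial.transform import Rotation as Ro
u=np.array([38.3,267.])/np.hypot(38.3,267)
TR=Ro.from_matrix(np.column_stack([[u[0],u[1],0],[u[1],-u[0],0],[0,0,-1]]))
def go(*pts):
    o=readout.get_obs(); R=Ro.from_quat(o["orientation"]); print("t",o["time"].round(2) if hasattr(o["time"],"round") else o["time"],o["eef_pos"].round(1),"w",round(float(o["width"]),1),"f",o["wrist_force"].round(1))
    print("rot",(R.inv()*TR).as_rotvec().round(4))
    for p in pts: print(p,"->",(R.inv().apply(np.array(p)-o["eef_pos"])/1000).round(4))
E
python3 -c "
from h import *
go((648,113,210),(648,113,150))"
```

```text
t 1.2 [178.5 676.9 213.9] w 91.0 f [-0.6  0.1  0.4]
rot [-0.      0.      1.4555]
(648, 113, 210) -> [-0.5978 -0.4255  0.0039]
(648, 113, 150) -> [-0.5978 -0.4255  0.0639]
```

Request:
jog_arm([
  {"rotation": [0,0,0.18],"delta_pos": [-0.06,-0.043,0],"grip": -1},
  {"rotation": [0,0,0.36],"delta_pos": [-0.12,-0.085,0],"grip": -1},
  {"rotation": [0,0,0.54],"delta_pos": [-0.18,-0.128,0],"grip": -1},
  {"rotation": [0,0,0.72],"delta_pos": [-0.239,-0.17,0],"grip": -1},
  {"rotation": [0,0,0.9],"delta_pos": [-0.299,-0.213,0],"grip": -1},
  {"rotation": [0,0,1.08],"delta_pos": [-0.359,-0.255,0],"grip": -1},
  {"rotation": [0,0,1.26],"delta_pos": [-0.418,-0.298,0],"grip": -1},
  {"rotation": [0,0,1.44],"delta_pos": [-0.478,-0.34,0],"grip": -1},
], force=25)

```text
time: 2.2
eef_pos: [499.6, 291.0, 214.3]
orientation: [0.753, 0.659, 0.0, 0.0]
wrist_force: [0.7, 1.9, 0.3]
width: 91.2
```

```bash
python3 -c "
from h import *
go((648,113,130),(648,113,60),(648,113,8))"
```

```text
t 2.2 [499.6 291.  214.3] w 91.2 f [0.7 1.9 0.3]
rot [ 0.0005 -0.0003  0.0095]
(648, 113, 130) -> [-0.1568  0.1706  0.0843]
(648, 113, 60) -> [-0.1568  0.1706  0.1543]
(648, 113, 8) -> [-0.1568  0.1705  0.2063]
```

Request:
jog_arm([
  {"rotation": [0,0,0.0095],"delta_pos": [-0.04,0.043,0.02],"grip": -1},
  {"rotation": [0,0,0.0095],"delta_pos": [-0.08,0.086,0.04],"grip": -1},
  {"rotation": [0,0,0.0095],"delta_pos": [-0.12,0.13,0.06],"grip": -1},
  {"rotation": [0,0,0.0095],"delta_pos": [-0.157,0.1705,0.085],"grip": -1},
  {"rotation": [0,0,0.0095],"delta_pos": [-0.157,0.1705,0.105],"grip": -1},
  {"rotation": [0,0,0.0095],"delta_pos": [-0.157,0.1705,0.105],"grip": -1},
])

```text
time: 2.95
eef_pos: [646.5, 112.8, 107.7]
orientation: [0.756, 0.655, -0.001, -0.001]
wrist_force: [-0.5, 0.3, 0.7]
width: 91.3
```

Run:
```python
from h import *
go((648,113,8))
for n in("scene","top"):
    im=viewer.capture(n); cv2.imwrite(f"pics/{n}1.png",cv2.resize(im[100:300,110:410,::-1],None,fx=2.6,fy=2.6,interpolation=cv2.INTER_CUBIC))
```

```text
t 2.95 [646.5 112.8 107.7] w 91.3 f [-0.5  0.3  0.7]
rot [-0.0025  0.0004 -0.0004]
(648, 113, 8) -> [0.0005 0.0017 0.0997]
```

View pics/scene1.png

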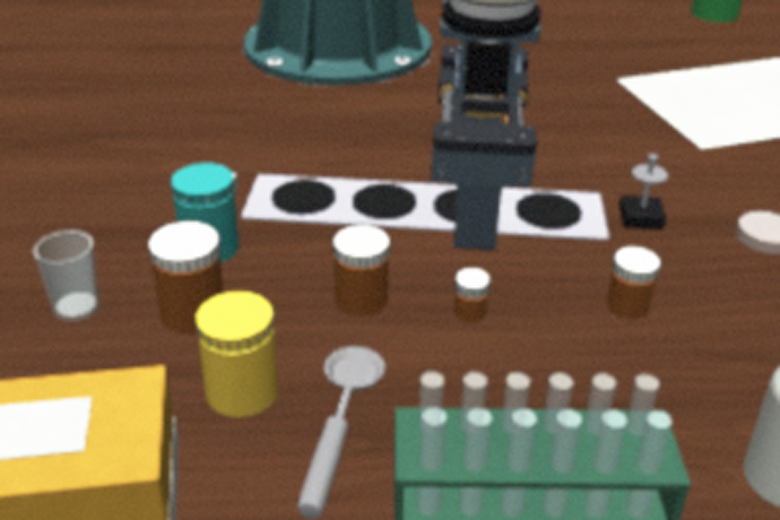

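Scene1 shows the gripper over jar_30 (cap at 472,280) and lined up in column. Nothing stands in the fingers' way, so I'll go down.

Request:
jog_arm([
  {"rotation": [-0.0025,0,0],"delta_pos": [0,0.002,0.035],"grip": -1},
  {"rotation": [-0.0025,0,0],"delta_pos": [0,0.002,0.07],"grip": -1},
  {"rotation": [-0.0025,0,0],"delta_pos": [0,0.002,0.099],"grip": -1},
  {"rotation": [-0.0025,0,0],"delta_pos": [0,0.002,0.099],"grip": -1},
  {"rotation": [-0.0025,0,0],"delta_pos": [0,0.002,0.099],"grip": 0.45},
  {"rotation": [-0.0025,0,0],"delta_pos": [0,0.002,0.099],"grip": 0.45},
  {"rotation": [-0.0025,0,0],"delta_pos": [0,0.002,0.099],"grip": 0.45},
  {"rotation": [-0.0025,0,0],"delta_pos": [0,0.002,0.099],"grip": 0.45},
])

```text
time: 4.05
eef_pos: [649.7, 113.5, 11.3]
orientation: [0.755, 0.655, 0.001, 0.001]
wrist_force: [-1.0, 0.4, 0.4]
width: 53.7
```

Run:
```python
from h import *
go((648,113,8))
```

```text
t 4.05 [649.7 113.5  11.3] w 53.7 f [-1.   0.4  0.4]
rot [ 0.0035 -0.0006  0.001 ]
(648, 113, 8) -> [-0.0008 -0.0016  0.0032]
```

Request:
jog_arm([
  {"rotation": [0,0,0],"delta_pos": [0,-0.002,0.002],"grip": 0.45},
  {"rotation": [0,0,0],"delta_pos": [0,-0.002,0.002],"grip": 0.6},
  {"rotation": [0,0,0],"delta_pos": [0,-0.002,0.002],"grip": 1},
  {"rotation": [0,0,0],"delta_pos": [0,-0.002,0.002],"grip": 1},
  {"rotation": [0,0,0],"delta_pos": [0,-0.002,0.002],"grip": 1},
  {"rotation": [0,0,0],"delta_pos": [0,-0.002,0.002],"grip": 1},
])

```text
time: 4.8
eef_pos: [647.7, 113.8, 9.2]
orientation: [0.755, 0.655, 0.001, 0.001]
wrist_force: [0.2, -0.4, -0.4]
width: 29.4
```

Run:
```python
from h import *
go((648,113,140),(478.5,221,140))
```

```text
t 4.8 [647.7 113.8   9.2] w 29.4 f [ 0.2 -0.4 -0.4]
rot [ 0.0035 -0.0006  0.0009]
(648, 113, 140) -> [-0.0006  0.0008 -0.1308]
(478.5, 221, 140) -> [ 0.0824 -0.1822 -0.1314]
```

Request:
jog_arm([
  {"rotation": [0,0,0],"delta_pos": [0,0,-0.03],"grip": 1},
  {"rotation": [0.0035,0,0],"delta_pos": [0,0,-0.07],"grip": 1},
  {"rotation": [0.0035,0,0],"delta_pos": [0.01,-0.03,-0.1],"grip": 1},
  {"rotation": [0.0035,0,0],"delta_pos": [0.03,-0.07,-0.1],"grip": 1},
  {"rotation": [0.0035,0,0],"delta_pos": [0.05,-0.11,-0.1],"grip": 1},
  {"rotation": [0.0035,0,0],"delta_pos": [0.07,-0.15,-0.1],"grip": 1},
  {"rotation": [0.0035,0,0],"delta_pos": [0.0824,-0.182,-0.1],"grip": 1},
  {"rotation": [0.0035,0,0],"delta_pos": [0.0824,-0.182,-0.1],"grip": 1},
])

```text
time: 5.8
eef_pos: [477.1, 221.7, 108.6]
orientation: [0.755, 0.656, -0.0, -0.0]
wrist_force: [0.5, 0.1, -0.3]
width: 29.5
```

Run:
```python
from h import *
go((478.5,221,40),(478.5,221,15.7))
```

```text
t 5.8 [477.1 221.7 108.6] w 29.5 f [ 0.5  0.1 -0.3]
rot [-0.0007 -0.0003  0.0028]
(478.5, 221, 40) -> [-0.0005  0.0016  0.0686]
(478.5, 221, 15.7) -> [-0.0006  0.0016  0.0929]
```

Request:
jog_arm([
  {"rotation": [0,0,0.003],"delta_pos": [0,0.0015,0.03],"grip": 1},
  {"rotation": [0,0,0.003],"delta_pos": [0,0.0015,0.06],"grip": 1},
  {"rotation": [0,0,0.003],"delta_pos": [0,0.0015,0.08],"grip": 1},
  {"rotation": [0,0,0.003],"delta_pos": [0,0.0015,0.087],"grip": 1},
  {"rotation": [0,0,0.003],"delta_pos": [0,0.0015,0.091],"grip": 1},
  {"rotation": [0,0,0.003],"delta_pos": [0,0.0015,0.092],"grip": 1},
])

```text
time: 6.55
eef_pos: [479.0, 221.6, 17.1]
orientation: [0.756, 0.655, 0.0, -0.0]
wrist_force: [0.5, -0.2, 0.0]
width: 29.5
```

Run:
```python
from h import *
go((478.5,221,15.7))
im=viewer.capture("scene"); cv2.imwrite(f"pics/s2.png",cv2.resize(im[100:300,110:410,::-1],None,fx=2.6,fy=2.6,interpolation=cv2.INTER_CUBIC))
```

```text
t 6.55 [479.  221.6  17.1] w 29.5 f [ 0.5 -0.2  0. ]
rot [ 0.     -0.0007 -0.0002]
(478.5, 221, 15.7) -> [-0.0007 -0.0004  0.0014]
```

View pics/s2.png

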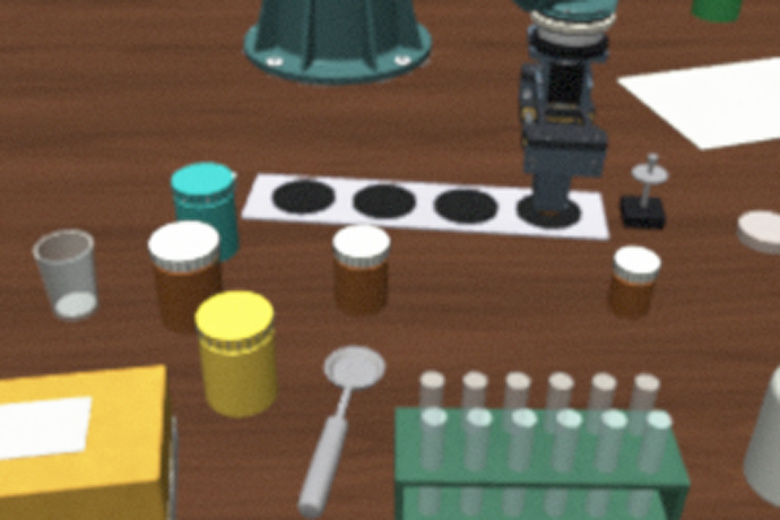

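Jar_30 hangs over the middle of pad1 (550,212). I'll lower it the last bit and release.

Request:
jog_arm([
  {"rotation": [0,0,0],"delta_pos": [0,0,0.001],"grip": 1},
  {"rotation": [0,0,0],"delta_pos": [0,0,0.002],"grip": 1},
  {"rotation": [0,0,0],"delta_pos": [0,0,0.002],"grip": 1},
])

```text
time: 6.98
eef_pos: [479.0, 221.7, 15.2]
orientation: [0.756, 0.655, 0.0, -0.0]
wrist_force: [0.8, 0.1, -0.1]
width: 29.6
```

Run:
```python
from h import *
go((478.5,221,15.7))
```

```text
t 6.975 [479.  221.7  15.2] w 29.6 f [ 0.8  0.1 -0.1]
rot [ 0.0002 -0.0008 -0.0001]
(478.5, 221, 15.7) -> [-0.0008 -0.0004 -0.0005]
```

Request:
jog_arm([
  {"rotation": [0,0,0],"delta_pos": [0,0,0.0007],"grip": 1},
  {"rotation": [0,0,0],"delta_pos": [0,0,0.001],"grip": 1},
  {"rotation": [0,0,0],"delta_pos": [0,0,0.001],"grip": 1},
])

```text
time: 7.35
eef_pos: [479.0, 221.7, 15.0]
orientation: [0.756, 0.655, 0.0, -0.0]
wrist_force: [-6.6, -2.1, 20.2]
width: 29.5
```

Contact at 20 N. I'll relieve that slightly, then open and lift.

Request:
jog_arm([
  {"rotation": [0,0,0],"delta_pos": [0,0,0],"grip": 1},
  {"rotation": [0,0,0],"delta_pos": [0,0,0],"grip": 0.4},
  {"rotation": [0,0,0],"delta_pos": [0,0,0],"grip": 0.1},
  {"rotation": [0,0,0],"delta_pos": [0,0,0],"grip": 0.1},
  {"rotation": [0,0,0],"delta_pos": [0,0,-0.03],"grip": 0},
  {"rotation": [0,0,0],"delta_pos": [0,0,-0.07],"grip": -0.5},
  {"rotation": [0,0,0],"delta_pos": [0,0,-0.11],"grip": -1},
  {"rotation": [0,0,0],"delta_pos": [0,0,-0.11],"grip": -1},
])

```text
time: 8.35
eef_pos: [480.6, 222.3, 127.6]
orientation: [0.756, 0.655, 0.003, 0.001]
wrist_force: [0.8, 0.6, -0.9]
width: 72.6
```

Run:
```python
from h import *
go((644,264.6,130),(644,264.6,18))
```

```text
t 8.35 [480.6 222.3 127.6] w 72.6 f [ 0.8  0.6 -0.9]
rot [ 0.0041 -0.0031  0.    ]
(644, 264.6, 130) -> [ 0.065   0.1557 -0.0016]
(644, 264.6, 18) -> [0.0647 0.1553 0.1104]
```

Request:
jog_arm([
  {"rotation": [0.004,-0.003,0],"delta_pos": [0.016,0.039,0],"grip": -1},
  {"rotation": [0.004,-0.003,0],"delta_pos": [0.032,0.078,0],"grip": -1},
  {"rotation": [0.004,-0.003,0],"delta_pos": [0.048,0.117,0],"grip": -1},
  {"rotation": [0.004,-0.003,0],"delta_pos": [0.065,0.1555,0],"grip": -1},
  {"rotation": [0.004,-0.003,0],"delta_pos": [0.065,0.1555,0.02],"grip": -1},
  {"rotation": [0.004,-0.003,0],"delta_pos": [0.065,0.1555,0.03],"grip": -1},
])

```text
time: 9.1
eef_pos: [642.2, 264.0, 95.6]
orientation: [0.756, 0.655, -0.002, -0.001]
wrist_force: [-0.3, -0.6, 0.6]
width: 91.2
```

Run:
```python
from h import *
go((644,264.6,18))
for n in("scene","top"):
    im=viewer.capture(n); cv2.imwrite(f"pics/{n}3.png",cv2.resize(im[100:300,110:410,::-1],None,fx=2.6,fy=2.6,interpolation=cv2.INTER_CUBIC))
```

```text
t 9.1 [642.2 264.   95.6] w 91.2 f [-0.3 -0.6  0.6]
rot [-0.0031  0.0016 -0.0001]
(644, 264.6, 18) -> [0.001  0.002  0.0775]
```

View pics/scene3.png

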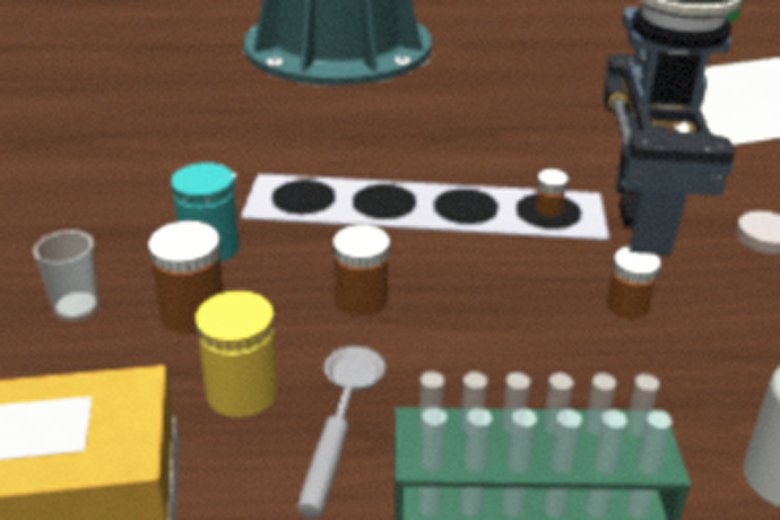

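View pics/top3.png

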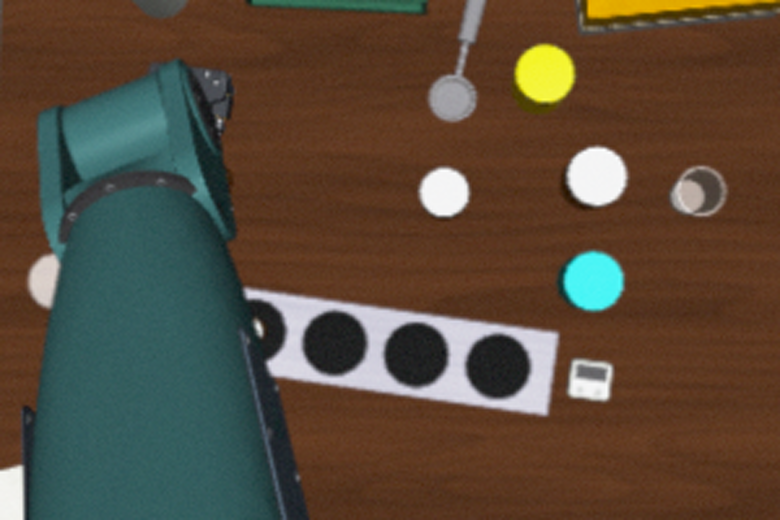

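Jar_30 stands upright on pad1 (551,190). The finger column (655) looks offset from jar_40's cap (636), so I'll check the projection.

Run:
```python
from h import *
for X in([642+52,264-7,96],[642,264,96],[642+52,264-7,150]): print((proj("scene",X)-[110,100])*2.6)
print((proj("scene",[481+15,222,100])-[110,100])*2.6)
```

```text
[650.04881182 254.814418  ]
[640.90535677 221.24371767]
[661.5114697  200.59598887]
[560.58834528 140.58628423]
```

The offset is just perspective: the tip is predicted at (650,255) and seen at about (653,250). Going down.

Request:
jog_arm([
  {"rotation": [-0.003,0.0016,0],"delta_pos": [0.001,0.002,0.03],"grip": -1},
  {"rotation": [-0.003,0.0016,0],"delta_pos": [0.001,0.002,0.06],"grip": -1},
  {"rotation": [-0.003,0.0016,0],"delta_pos": [0.001,0.002,0.077],"grip": -1},
  {"rotation": [-0.003,0.0016,0],"delta_pos": [0.001,0.002,0.077],"grip": -0.4},
  {"rotation": [-0.003,0.0016,0],"delta_pos": [0.001,0.002,0.077],"grip": 0},
  {"rotation": [-0.003,0.0016,0],"delta_pos": [0.001,0.002,0.077],"grip": 0.3},
  {"rotation": [-0.003,0.0016,0],"delta_pos": [0.001,0.002,0.077],"grip": 1},
  {"rotation": [-0.003,0.0016,0],"delta_pos": [0.001,0.002,0.077],"grip": 1},
])

```text
time: 10.2
eef_pos: [643.9, 264.7, 19.4]
orientation: [0.756, 0.655, 0.0, 0.0]
wrist_force: [0.3, 0.8, 0.1]
width: 44.0
```

Request:
jog_arm([
  {"rotation": [0,0,0],"delta_pos": [0,0,0],"grip": 1},
  {"rotation": [0,0,0],"delta_pos": [0,0,0],"grip": 1},
  {"rotation": [0,0,0],"delta_pos": [0,0,0],"grip": 1},
])

```text
time: 10.58
eef_pos: [643.9, 264.7, 19.4]
orientation: [0.756, 0.655, 0.0, 0.0]
wrist_force: [-0.9, 0.3, 1.2]
width: 39.5
```

Run:
```python
from h import *
go((465.5,132,140))
```

```text
t 10.575 [643.9 264.7  19.4] w 39.5 f [-0.9  0.3  1.2]
rot [ 0.0001 -0.0001  0.0001]
(465.5, 132, 140) -> [-0.1566 -0.1577 -0.1206]
```

Request:
jog_arm([
  {"rotation": [0,0,0],"delta_pos": [0,0,-0.03],"grip": 1},
  {"rotation": [0,0,0],"delta_pos": [0,0,-0.07],"grip": 1},
  {"rotation": [0,0,0],"delta_pos": [-0.03,-0.03,-0.1],"grip": 1},
  {"rotation": [0,0,0],"delta_pos": [-0.065,-0.065,-0.1],"grip": 1},
  {"rotation": [0,0,0],"delta_pos": [-0.1,-0.1,-0.1],"grip": 1},
  {"rotation": [0,0,0],"delta_pos": [-0.13,-0.13,-0.1],"grip": 1},
  {"rotation": [0,0,0],"delta_pos": [-0.1565,-0.1577,-0.1],"grip": 1},
  {"rotation": [0,0,0],"delta_pos": [-0.1565,-0.1577,-0.1],"grip": 1},
])

```text
time: 11.58
eef_pos: [463.5, 131.0, 119.2]
orientation: [0.756, 0.655, -0.001, -0.0]
wrist_force: [0.3, 0.4, -0.8]
width: 39.7
```

Run:
```python
from h import *
go((465.5,132,26))
```

```text
t 11.575 [463.5 131.  119.2] w 39.7 f [ 0.3  0.4 -0.8]
rot [-0.0011  0.0005 -0.0008]
(465.5, 132, 26) -> [0.0013 0.002  0.0932]
```

Request:
jog_arm([
  {"rotation": [-0.001,0,0],"delta_pos": [0.001,0.001,0.03],"grip": 1},
  {"rotation": [-0.001,0,0],"delta_pos": [0.001,0.001,0.06],"grip": 1},
  {"rotation": [-0.001,0,0],"delta_pos": [0.001,0.001,0.08],"grip": 1},
  {"rotation": [-0.001,0,0],"delta_pos": [0.001,0.001,0.088],"grip": 1},
  {"rotation": [-0.001,0,0],"delta_pos": [0.001,0.001,0.092],"grip": 1},
  {"rotation": [-0.001,0,0],"delta_pos": [0.001,0.001,0.093],"grip": 1},
  {"rotation": [-0.001,0,0],"delta_pos": [0.001,0.001,0.093],"grip": 1},
])

```text
time: 12.45
eef_pos: [464.9, 131.9, 26.7]
orientation: [0.756, 0.655, 0.0, 0.0]
wrist_force: [0.6, 0.6, 0.4]
width: 39.7
```

Run:
```python
from h import *
go((465.5,132,25.4))
im=viewer.capture("scene"); cv2.imwrite(f"pics/s4.png",cv2.resize(im[100:300,110:410,::-1],None,fx=2.6,fy=2.6,interpolation=cv2.INTER_CUBIC))
```

```text
t 12.45 [464.9 131.9  26.7] w 39.7 f [0.6 0.6 0.4]
rot [ 0.0007  0.0001 -0.0008]
(465.5, 132, 25.4) -> [0.0001 0.0006 0.0013]
```

View pics/s4.png

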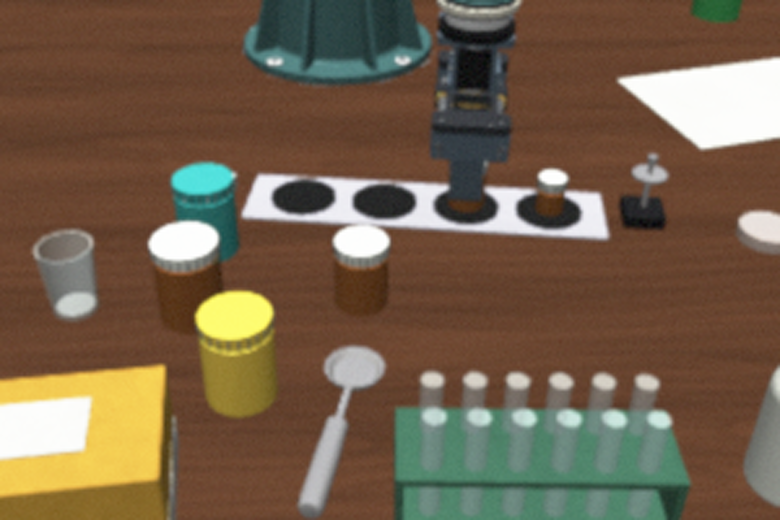

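Jar_40 is over the middle of pad2 (465,206), with jar_30 undisturbed at (551,195). I'll lower it in small steps.

Request:
jog_arm([
  {"rotation": [0,0,0],"delta_pos": [0,0,0.001],"grip": 1},
  {"rotation": [0,0,0],"delta_pos": [0,0,0.0018],"grip": 1},
  {"rotation": [0,0,0],"delta_pos": [0,0,0.0018],"grip": 1},
])

```text
time: 12.88
eef_pos: [465.1, 132.0, 25.3]
orientation: [0.756, 0.655, 0.0, 0.0]
wrist_force: [-1.5, -0.9, 8.4]
width: 39.4
```

Request:
jog_arm([
  {"rotation": [0,0,0],"delta_pos": [0,0,0],"grip": 0.1},
  {"rotation": [0,0,0],"delta_pos": [0,0,0],"grip": -0.1},
  {"rotation": [0,0,0],"delta_pos": [0,0,0],"grip": -0.3},
  {"rotation": [0,0,0],"delta_pos": [0,0,0],"grip": -0.3},
  {"rotation": [0,0,0],"delta_pos": [0,0,-0.03],"grip": -0.3},
  {"rotation": [0,0,0],"delta_pos": [0,0,-0.07],"grip": -0.6},
  {"rotation": [0,0,0],"delta_pos": [0,0,-0.11],"grip": -1},
  {"rotation": [0,0,0],"delta_pos": [0,0,-0.12],"grip": -1},
])

```text
time: 13.88
eef_pos: [466.1, 132.3, 147.6]
orientation: [0.756, 0.655, 0.002, 0.001]
wrist_force: [0.0, -0.1, -0.6]
width: 86.3
```

Run:
```python
from h import *
go((626,12.6,130),(626,12.6,28))
```

```text
t 13.875 [466.1 132.3 147.6] w 86.3 f [ 0.  -0.1 -0.6]
rot [ 0.0043 -0.0013 -0.0008]
(626, 12.6, 130) -> [-0.0956  0.1752  0.0182]
(626, 12.6, 28) -> [-0.0958  0.1748  0.1202]
```

Request:
jog_arm([
  {"rotation": [0.004,0,0],"delta_pos": [-0.025,0.045,0],"grip": -1},
  {"rotation": [0.004,0,0],"delta_pos": [-0.05,0.09,0],"grip": -1},
  {"rotation": [0.004,0,0],"delta_pos": [-0.075,0.135,0],"grip": -1},
  {"rotation": [0.004,0,0],"delta_pos": [-0.0957,0.175,0.01],"grip": -1},
  {"rotation": [0.004,0,0],"delta_pos": [-0.0957,0.175,0.03],"grip": -1},
  {"rotation": [0.004,0,0],"delta_pos": [-0.0957,0.175,0.04],"grip": -1},
])

```text
time: 14.62
eef_pos: [624.3, 12.7, 105.9]
orientation: [0.756, 0.655, -0.001, -0.001]
wrist_force: [-0.5, -0.1, 0.9]
width: 91.0
```

Run:
```python
from h import *
go((626,12.6,28))
for n in("scene","top"):
    im=viewer.capture(n); cv2.imwrite(f"pics/{n}5.png",cv2.resize(im[100:300,110:410,::-1],None,fx=2.6,fy=2.6,interpolation=cv2.INTER_CUBIC))
```

```text
t 14.625 [624.3  12.7 105.9] w 91.0 f [-0.5 -0.1  0.9]
rot [-0.0028 -0.0009 -0.0011]
(626, 12.6, 28) -> [0.0001 0.0019 0.0779]
```

View pics/scene5.png

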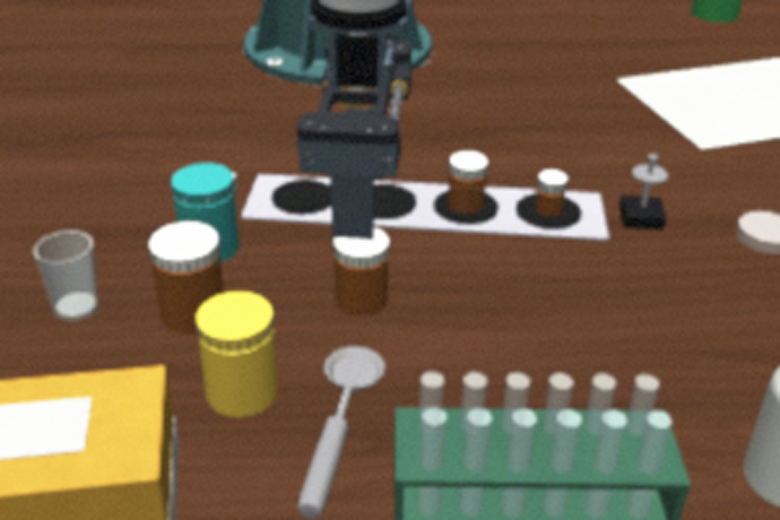

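View pics/top5.png

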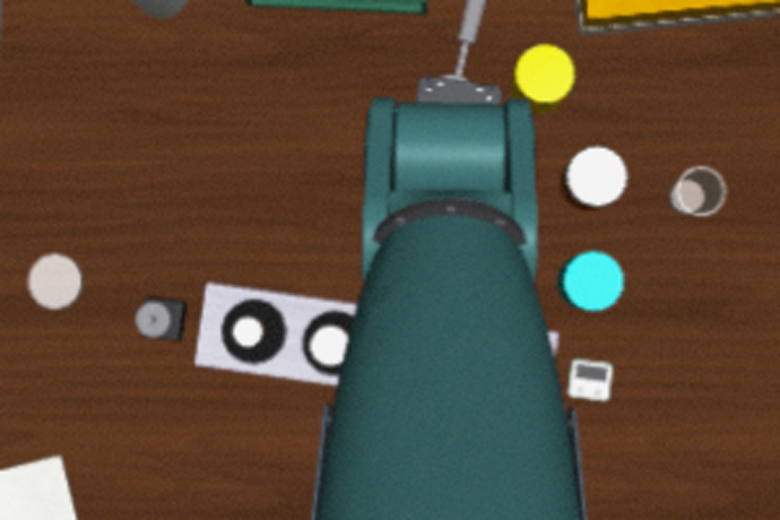

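Jars 30 and 40 stand on pads 1 and 2 (top5 at 248,331 and 330,345). The finger is aligned with jar_50 (scene5 at 360,245). Going down.

Request:
jog_arm([
  {"rotation": [-0.003,0,0],"delta_pos": [0,0.003,0.03],"grip": -1},
  {"rotation": [-0.003,0,0],"delta_pos": [0,0.003,0.06],"grip": -1},
  {"rotation": [-0.003,0,0],"delta_pos": [0,0.003,0.078],"grip": -1},
  {"rotation": [-0.003,0,0],"delta_pos": [0,0.003,0.078],"grip": -0.5},
  {"rotation": [-0.003,0,0],"delta_pos": [0,0.003,0.078],"grip": -0.2},
  {"rotation": [-0.003,0,0],"delta_pos": [0,0.003,0.078],"grip": 0},
  {"rotation": [-0.003,0,0],"delta_pos": [0,0.003,0.078],"grip": 1},
  {"rotation": [-0.003,0,0],"delta_pos": [0,0.003,0.078],"grip": 1},
])

```text
time: 15.72
eef_pos: [627.0, 12.8, 28.9]
orientation: [0.756, 0.655, 0.001, -0.0]
wrist_force: [-1.7, 0.7, 5.9]
width: 49.4
```

Request:
jog_arm([
  {"rotation": [0,0,0],"delta_pos": [0,0,0],"grip": 1},
  {"rotation": [0,0,0],"delta_pos": [0,0,0],"grip": 1},
  {"rotation": [0,0,0],"delta_pos": [0,0,0],"grip": 1},
])

```text
time: 16.1
eef_pos: [627.1, 12.8, 28.9]
orientation: [0.756, 0.655, 0.001, -0.0]
wrist_force: [-0.4, -0.1, 2.3]
width: 49.6
```

Run:
```python
from h import *
im=viewer.capture("scene"); go((453,43.4,140))
```

```text
t 16.15 [627.   12.8  28.9] w 49.5 f [ 0.  -0.1  2.2]
rot [ 0.0005 -0.001  -0.0003]
(453, 43.4, 140) -> [ 0.0056 -0.1765 -0.1112]
```

Request:
jog_arm([
  {"rotation": [0,0,0],"delta_pos": [0,0,-0.03],"grip": 1},
  {"rotation": [0,0,0],"delta_pos": [0,0,-0.07],"grip": 1},
  {"rotation": [0,0,0],"delta_pos": [0.001,-0.03,-0.1],"grip": 1},
  {"rotation": [0,0,0],"delta_pos": [0.002,-0.07,-0.1],"grip": 1},
  {"rotation": [0,0,0],"delta_pos": [0.004,-0.11,-0.1],"grip": 1},
  {"rotation": [0,0,0],"delta_pos": [0.0056,-0.15,-0.1],"grip": 1},
  {"rotation": [0,0,0],"delta_pos": [0.0056,-0.1765,-0.1],"grip": 1},
  {"rotation": [0,0,0],"delta_pos": [0.0056,-0.1765,-0.1],"grip": 1},
])

```text
time: 17.15
eef_pos: [451.5, 43.5, 128.7]
orientation: [0.756, 0.655, 0.0, -0.0]
wrist_force: [0.3, 0.2, -1.3]
width: 49.6
```

Run:
```python
from h import *
go((453,43.4,35.3))
im=viewer.capture("scene"); cv2.imwrite(f"pics/s6.png",cv2.resize(im[100:300,110:410,::-1],None,fx=2.6,fy=2.6,interpolation=cv2.INTER_CUBIC))
```

```text
t 17.15 [451.5  43.5 128.7] w 49.6 f [ 0.3  0.2 -1.3]
rot [-0.0001 -0.0008  0.0002]
(453, 43.4, 35.3) -> [0.     0.0015 0.0934]
```

View pics/s6.png

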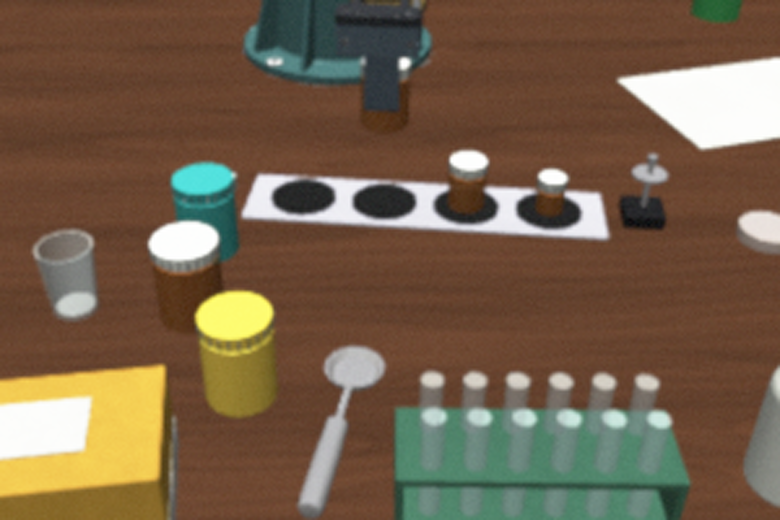

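Request:
jog_arm([
  {"rotation": [0,0,0],"delta_pos": [0,0.001,0.03],"grip": 1},
  {"rotation": [0,0,0],"delta_pos": [0,0.001,0.06],"grip": 1},
  {"rotation": [0,0,0],"delta_pos": [0,0.001,0.08],"grip": 1},
  {"rotation": [0,0,0],"delta_pos": [0,0.001,0.088],"grip": 1},
  {"rotation": [0,0,0],"delta_pos": [0,0.001,0.092],"grip": 1},
  {"rotation": [0,0,0],"delta_pos": [0,0.001,0.0925],"grip": 1},
  {"rotation": [0,0,0],"delta_pos": [0,0.001,0.0925],"grip": 1},
])

```text
time: 18.08
eef_pos: [454.6, 43.4, 37.0]
orientation: [0.756, 0.655, 0.001, 0.0]
wrist_force: [-0.5, -0.1, -0.4]
width: 49.6
```

Request:
jog_arm([
  {"rotation": [0,0,0],"delta_pos": [0,0,0.0005],"grip": 1},
  {"rotation": [0,0,0],"delta_pos": [0,0,0.0008],"grip": 1},
])

```text
time: 18.32
eef_pos: [454.8, 43.4, 36.5]
orientation: [0.756, 0.655, 0.001, 0.001]
wrist_force: [0.1, -0.2, -2.5]
width: 49.4
```

Request:
jog_arm([
  {"rotation": [0,0,0],"delta_pos": [0,-0.0015,0.0008],"grip": 1},
  {"rotation": [0,0,0],"delta_pos": [0,-0.0015,0.0014],"grip": 1},
  {"rotation": [0,0,0],"delta_pos": [0,-0.0015,0.0014],"grip": 1},
])

```text
time: 18.7
eef_pos: [453.2, 43.6, 35.0]
orientation: [0.756, 0.655, 0.001, 0.001]
wrist_force: [-0.8, -0.6, -1.3]
width: 49.5
```

Request:
jog_arm([
  {"rotation": [0,0,0],"delta_pos": [0,0,0.0005],"grip": 1},
  {"rotation": [0,0,0],"delta_pos": [0,0,0.0007],"grip": 1},
])

```text
time: 18.95
eef_pos: [453.4, 43.7, 34.8]
orientation: [0.756, 0.655, 0.001, 0.0]
wrist_force: [-5.5, -0.2, 19.6]
width: 49.7
```

Contact. Release and lift.

Request:
jog_arm([
  {"rotation": [0,0,0],"delta_pos": [0,0,0],"grip": 1},
  {"rotation": [0,0,0],"delta_pos": [0,0,0],"grip": -0.2},
  {"rotation": [0,0,0],"delta_pos": [0,0,0],"grip": -0.5},
  {"rotation": [0,0,0],"delta_pos": [0,0,0],"grip": -0.5},
  {"rotation": [0,0,0],"delta_pos": [0,0,-0.03],"grip": -0.6},
  {"rotation": [0,0,0],"delta_pos": [0,0,-0.07],"grip": -0.8},
  {"rotation": [0,0,0],"delta_pos": [0,0,-0.11],"grip": -1},
  {"rotation": [0,0,0],"delta_pos": [0,0,-0.12],"grip": -1},
])

```text
time: 19.95
eef_pos: [454.2, 43.6, 157.0]
orientation: [0.756, 0.655, 0.003, 0.002]
wrist_force: [-0.3, 0.2, 0.4]
width: 91.1
```

Run:
```python
from h import *
go((641.5,-144.3,130),(641.5,-144.3,38))
```

```text
t 19.95 [454.2  43.6 157. ] w 91.1 f [-0.3  0.2  0.4]
rot [ 0.0058 -0.002   0.0001]
(641.5, -144.3, 130) -> [-0.1595  0.2119  0.0279]
(641.5, -144.3, 38) -> [-0.1596  0.2113  0.1199]
```

Request:
jog_arm([
  {"rotation": [0.006,-0.002,0],"delta_pos": [-0.032,0.042,0],"grip": -1},
  {"rotation": [0.006,-0.002,0],"delta_pos": [-0.064,0.085,0],"grip": -1},
  {"rotation": [0.006,-0.002,0],"delta_pos": [-0.096,0.127,0],"grip": -1},
  {"rotation": [0.006,-0.002,0],"delta_pos": [-0.128,0.17,0],"grip": -1},
  {"rotation": [0.006,-0.002,0],"delta_pos": [-0.1596,0.2115,0.01],"grip": -1},
  {"rotation": [0.006,-0.002,0],"delta_pos": [-0.1596,0.2115,0.03],"grip": -1},
  {"rotation": [0.006,-0.002,0],"delta_pos": [-0.1596,0.2115,0.035],"grip": -1},
])

```text
time: 20.82
eef_pos: [639.3, -143.8, 120.2]
orientation: [0.756, 0.655, -0.001, -0.002]
wrist_force: [-0.4, 0.1, 0.2]
width: 91.5
```

Run:
```python
from h import *
go((641.5,-144.3,38))
for n in("scene","top"):
    im=viewer.capture(n); cv2.imwrite(f"pics/{n}7.png",cv2.resize(im[100:300,110:410,::-1],None,fx=2.6,fy=2.6,interpolation=cv2.INTER_CUBIC))
hsv=cv2.cvtColor(im,cv2.COLOR_RGB2HSV)
white=((hsv[:,:,1]<50)&(hsv[:,:,2]>170)).astype(np.uint8)
n,l,s,c=cv2.connectedComponentsWithStats(white)
for i in range(1,n):
    if 60<s[i,4]<900 and 140<c[i,1]<245: print(c[i].round(1),s[i],[at("top",c[i],h+6).round(1) for h in(42,56,70)])
```

```text
t 20.825 [ 639.3 -143.8  120.2] w 91.5 f [-0.4  0.1  0.2]
rot [-0.0042 -0.0005 -0.0001]
(641.5, -144.3, 38) -> [-0.0002  0.0026  0.0822]
[130.6 207.7] [121 198  20  20 313] [array([532.5, 430.7]), array([532.4, 426. ]), array([532.2, 421.2])]
[204.9 227.2] [200 222  11  11  92] [array([479.1, 220.7]), array([479.5, 218.4]), array([480. , 216.1])]
[236.6 232.5] [230 226  14  14 169] [array([464.7, 133. ]), array([465.4, 131.7]), array([466. , 130.5])]
[269.3 237.2] [260 228  19  19 274] [array([451.8,  43.3]), array([452.6,  43.1]), array([453.4,  42.9])]
```

View pics/scene7.png

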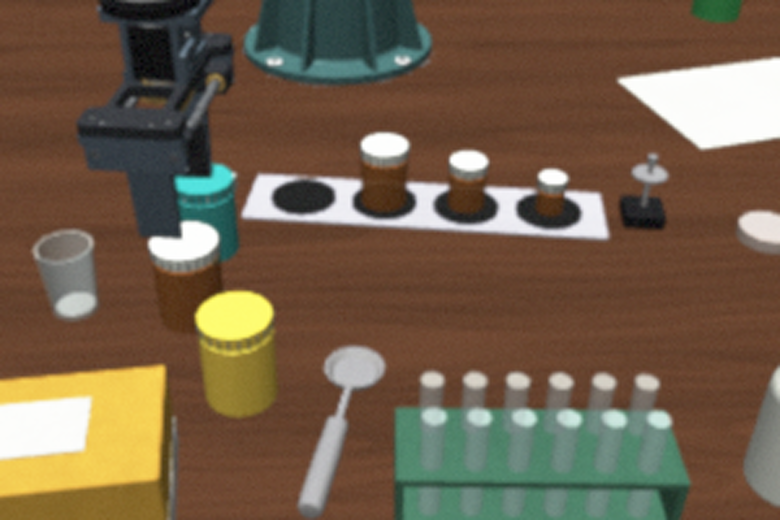

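View pics/top7.png

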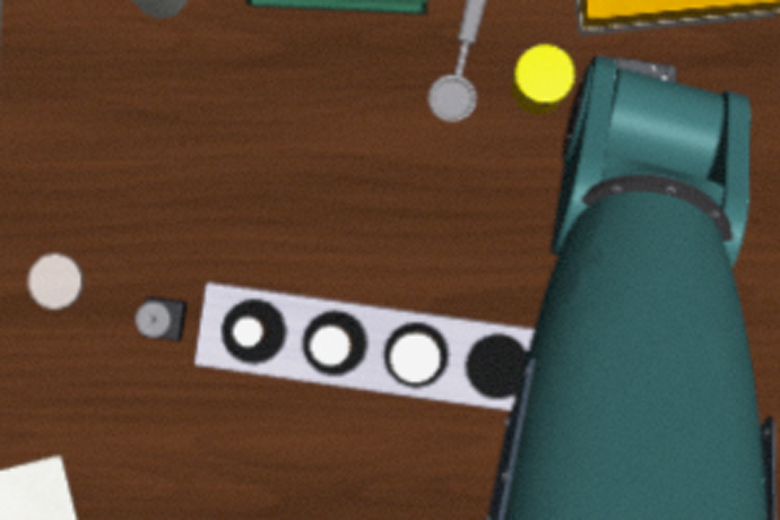

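Jars 30, 40 and 50 measure within about 1 mm of their pad centres. I'll check the finger against jar_60 by projection.

Run:
```python
from h import *
for X in([639.3+52,-151.5,120],[639.6,-144.3,84],[643,-144.3,84],[691,-150,38]): print((proj("scene",X)-[110,100])*2.6)
```

```text
[160.0082733  238.93065184]
[181.5841499  239.72671654]
[181.10412324 241.89954415]
[173.28101658 317.39817347]
```

Request:
jog_arm([
  {"rotation": [-0.004,0,0],"delta_pos": [0.001,0.003,0.03],"grip": -1},
  {"rotation": [-0.004,0,0],"delta_pos": [0.001,0.003,0.055],"grip": -1},
  {"rotation": [-0.004,0,0],"delta_pos": [0.001,0.003,0.08],"grip": -1},
  {"rotation": [-0.004,0,0],"delta_pos": [0.001,0.003,0.082],"grip": -1},
  {"rotation": [-0.004,0,0],"delta_pos": [0.001,0.003,0.082],"grip": -0.6},
  {"rotation": [-0.004,0,0],"delta_pos": [0.001,0.003,0.082],"grip": -0.3},
  {"rotation": [-0.004,0,0],"delta_pos": [0.001,0.003,0.082],"grip": 0.5},
  {"rotation": [-0.004,0,0],"delta_pos": [0.001,0.003,0.082],"grip": 1},
], force=30)

```text
time: 21.92
eef_pos: [642.8, -142.8, 40.3]
orientation: [0.755, 0.655, 0.001, 0.0]
wrist_force: [-3.8, 1.3, 7.5]
width: 59.4
```

Request:
jog_arm([
  {"rotation": [0,0,0],"delta_pos": [0,0,0],"grip": 1},
  {"rotation": [0,0,0],"delta_pos": [0,0,0],"grip": 1},
  {"rotation": [0,0,0],"delta_pos": [0,0,0],"grip": 1},
])

```text
time: 22.3
eef_pos: [642.8, -142.8, 40.4]
orientation: [0.755, 0.655, 0.001, 0.0]
wrist_force: [-1.0, 0.4, 0.4]
width: 59.3
```

Run:
```python
from h import *
go((440.2,-45.8,140))
```

```text
t 22.3 [ 642.8 -142.8   40.4] w 59.3 f [-1.   0.4  0.4]
rot [ 0.0014 -0.0003  0.0005]
(440.2, -45.8, 140) -> [ 0.0674 -0.2141 -0.0999]
```

Request:
jog_arm([
  {"rotation": [0,0,0],"delta_pos": [0,0,-0.03],"grip": 1},
  {"rotation": [0,0,0],"delta_pos": [0,0,-0.07],"grip": 1},
  {"rotation": [0,0,0],"delta_pos": [0,0,-0.11],"grip": 1},
  {"rotation": [0,0,0],"delta_pos": [0,0,-0.12],"grip": 1},
  {"rotation": [0,0,0],"delta_pos": [0.01,-0.03,-0.12],"grip": 1},
  {"rotation": [0,0,0],"delta_pos": [0.02,-0.07,-0.12],"grip": 1},
  {"rotation": [0,0,0],"delta_pos": [0.033,-0.11,-0.12],"grip": 1},
  {"rotation": [0,0,0],"delta_pos": [0.046,-0.15,-0.12],"grip": 1},
])

```text
time: 23.3
eef_pos: [498.7, -75.5, 158.8]
orientation: [0.755, 0.655, 0.0, -0.0]
wrist_force: [1.2, 0.7, -2.0]
width: 59.9
```

Run:
```python
from h import *
go((440.2,-45.8,140))
```

```text
t 23.3 [498.7 -75.5 158.8] w 59.9 f [ 1.2  0.7 -2. ]
rot [-0.0003 -0.0004  0.0004]
(440.2, -45.8, 140) -> [ 0.0211 -0.0621  0.0188]
```

Request:
jog_arm([
  {"rotation": [0,0,0],"delta_pos": [0.01,-0.03,0],"grip": 1},
  {"rotation": [0,0,0],"delta_pos": [0.021,-0.062,0.005],"grip": 1},
  {"rotation": [0,0,0],"delta_pos": [0.021,-0.062,0.03],"grip": 1},
  {"rotation": [0,0,0],"delta_pos": [0.021,-0.062,0.06],"grip": 1},
  {"rotation": [0,0,0],"delta_pos": [0.021,-0.062,0.08],"grip": 1},
  {"rotation": [0,0,0],"delta_pos": [0.021,-0.062,0.09],"grip": 1},
  {"rotation": [0,0,0],"delta_pos": [0.021,-0.062,0.09],"grip": 1},
])

```text
time: 24.18
eef_pos: [439.6, -45.8, 68.1]
orientation: [0.756, 0.655, -0.0, -0.001]
wrist_force: [-0.2, -0.2, -2.7]
width: 59.7
```

Run:
```python
from h import *
go((440.2,-45.8,46.5))
im=viewer.capture("scene"); cv2.imwrite(f"pics/s8.png",cv2.resize(im[100:300,110:410,::-1],None,fx=2.6,fy=2.6,interpolation=cv2.INTER_CUBIC))
```

```text
t 24.175 [439.6 -45.8  68.1] w 59.7 f [-0.2 -0.2 -2.7]
rot [-0.002  -0.0004  0.0004]
(440.2, -45.8, 46.5) -> [0.     0.0006 0.0216]
```

View pics/s8.png

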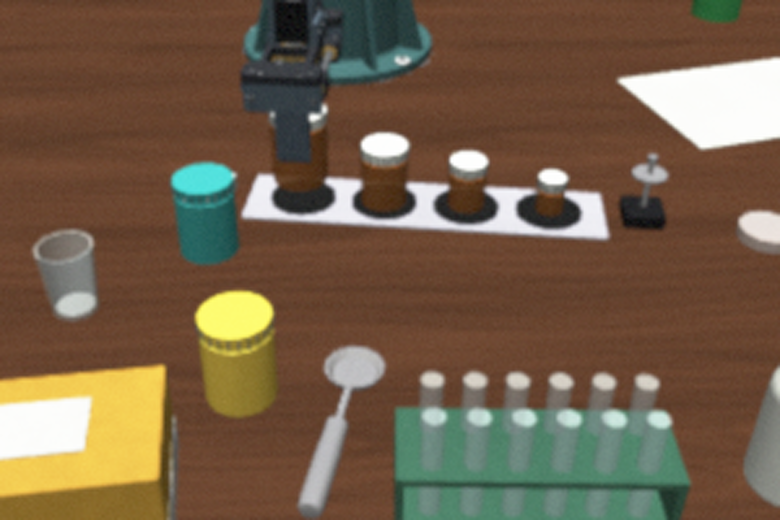

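Jar_60 is over pad4 (jar at column 301, pad centre at 303,196), and the beaker is unmoved. Lowering.

Request:
jog_arm([
  {"rotation": [-0.002,0,0],"delta_pos": [0.001,0.0,0.01],"grip": 1},
  {"rotation": [-0.002,0,0],"delta_pos": [0.001,0.0,0.017],"grip": 1},
  {"rotation": [-0.002,0,0],"delta_pos": [0.001,0.0,0.02],"grip": 1},
  {"rotation": [-0.002,0,0],"delta_pos": [0.001,0.0,0.0207],"grip": 1},
  {"rotation": [-0.002,0,0],"delta_pos": [0.001,0.0,0.0207],"grip": 1},
])

```text
time: 24.85
eef_pos: [440.3, -44.9, 48.1]
orientation: [0.755, 0.655, 0.001, 0.0]
wrist_force: [-0.2, 0.1, -2.7]
width: 59.5
```

Request:
jog_arm([
  {"rotation": [0,0,0],"delta_pos": [0,0,0.0005],"grip": 1},
  {"rotation": [0,0,0],"delta_pos": [0,0,0.0008],"grip": 1},
])

```text
time: 25.1
eef_pos: [440.5, -44.9, 47.4]
orientation: [0.756, 0.655, 0.001, 0.0]
wrist_force: [-0.8, -0.7, -2.6]
width: 59.4
```

Request:
jog_arm([
  {"rotation": [0,0,0],"delta_pos": [0,0,0.0006],"grip": 1},
  {"rotation": [0,0,0],"delta_pos": [0,0,0.001],"grip": 1},
])

```text
time: 25.35
eef_pos: [440.5, -44.9, 46.4]
orientation: [0.756, 0.655, 0.001, 0.0]
wrist_force: [0.3, 0.8, -2.4]
width: 59.5
```

Request:
jog_arm([
  {"rotation": [0,0,0],"delta_pos": [0,0,0.0003],"grip": 1},
  {"rotation": [0,0,0],"delta_pos": [0,0,0.0005],"grip": 1},
])

```text
time: 25.6
eef_pos: [440.5, -44.9, 46.3]
orientation: [0.756, 0.655, 0.001, 0.0]
wrist_force: [-6.1, 1.3, 15.6]
width: 59.8
```

Contact. Release, lift and retreat.

Request:
jog_arm([
  {"rotation": [0,0,0],"delta_pos": [0,0,0],"grip": 1},
  {"rotation": [0,0,0],"delta_pos": [0,0,0],"grip": -0.4},
  {"rotation": [0,0,0],"delta_pos": [0,0,0],"grip": -0.8},
  {"rotation": [0,0,0],"delta_pos": [0,0,0],"grip": -0.8},
  {"rotation": [0,0,0],"delta_pos": [0,0,-0.03],"grip": -0.9},
  {"rotation": [0,0,0],"delta_pos": [0,0,-0.07],"grip": -1},
  {"rotation": [0,0,0],"delta_pos": [0,0,-0.12],"grip": -1},
  {"rotation": [0,0,0],"delta_pos": [0,0,-0.16],"grip": -1},
])

```text
time: 26.6
eef_pos: [440.4, -45.0, 208.2]
orientation: [0.756, 0.655, 0.001, 0.001]
wrist_force: [-0.1, -0.9, -0.1]
width: 91.0
```

Request:
jog_arm([
  {"rotation": [0,0,0],"delta_pos": [-0.05,0.01,0],"grip": -1},
  {"rotation": [0,0,0],"delta_pos": [-0.1,0.02,0],"grip": -1},
  {"rotation": [0,0,0],"delta_pos": [-0.15,0.03,0],"grip": -1},
  {"rotation": [0,0,0],"delta_pos": [-0.2,0.04,0],"grip": -1},
  {"rotation": [0,0,0],"delta_pos": [-0.25,0.05,0],"grip": -1},
  {"rotation": [0,0,0],"delta_pos": [-0.3,0.05,0],"grip": -1},
  {"rotation": [0,0,0],"delta_pos": [-0.35,0.05,0],"grip": -1},
  {"rotation": [0,0,0],"delta_pos": [-0.35,0.05,0],"grip": -1},
])

```text
time: 27.6
eef_pos: [439.7, -401.1, 208.0]
orientation: [0.756, 0.654, 0.001, 0.001]
wrist_force: [-0.4, 0.6, -0.3]
width: 91.2
```

Run:
```python
from h import *
go((440.2,-45.8,140))
for n in("scene","top"):
    im=viewer.capture(n); cv2.imwrite(f"pics/{n}9.png",cv2.resize(im[100:300,110:410,::-1],None,fx=2.6,fy=2.6,interpolation=cv2.INTER_CUBIC))
hsv=cv2.cvtColor(im,cv2.COLOR_RGB2HSV)
white=((hsv[:,:,1]<50)&(hsv[:,:,2]>170)).astype(np.uint8)
n,l,s,c=cv2.connectedComponentsWithStats(white)
for i in range(1,n):
    if 60<s[i,4]<900 and 140<c[i,1]<245: print(c[i].round(1),s[i],[at("top",c[i],h+6).round(1) for h in(42,56,70,84)])
for cam in("top","scene"): print(viewer.spot_point(cam,"beaker")[:1], [ (np.array(d["xy"])*[512,384]).round(1) for d in viewer.spot_point(cam,"beaker")[:1]])
```

```text
t 27.6 [ 439.7 -401.1  208. ] w 91.2 f [-0.4  0.6 -0.3]
rot [ 0.0025 -0.0001 -0.0024]
(440.2, -45.8, 140) -> [ 0.3517 -0.051   0.0679]
[374.2 175.1] [370 170  10  12  95] [array([ 621.8, -245.9]), array([ 620.7, -242.8]), array([ 619.5, -239.7]), array([ 618.3, -236.6])]
[130.6 207.7] [121 198  20  20 313] [array([532.6, 430.8]), array([532.4, 426.1]), array([532.3, 421.3]), array([532.1, 416.6])]
[204.9 227.2] [200 222  11  11  92] [array([479.1, 220.7]), array([479.5, 218.4]), array([480. , 216.1]), array([480.5, 213.8])]
[236.6 232.5] [230 226  14  14 167] [array([464.5, 133. ]), array([465.1, 131.7]), array([465.8, 130.5]), array([466.4, 129.2])]
[269.3 237.2] [260 228  19  19 274] [array([451.8,  43.3]), array([452.6,  43.1]), array([453.4,  42.9]), array([454.2,  42.6])]
[{'xy': [0.735, 0.468], 'confidence': 0.54}] [array([376.3, 179.7])]
[{'xy': [0.2646, 0.5732], 'confidence': 0.69}] [array([135.5, 220.1])]
```

View pics/scene9.png

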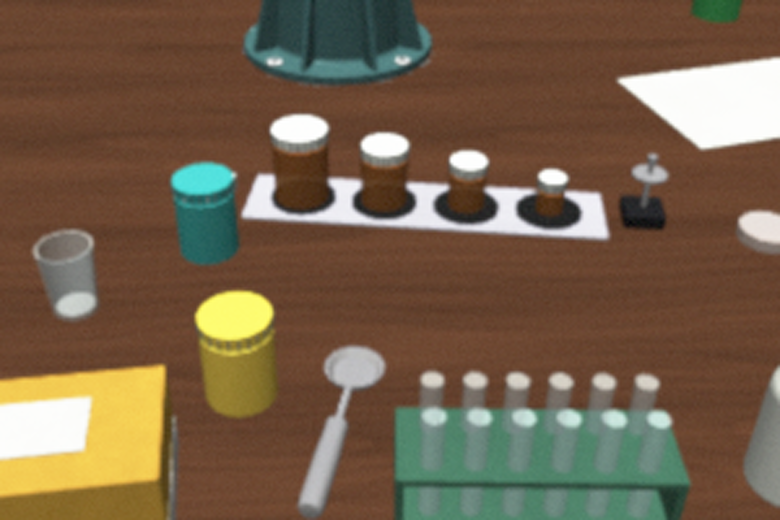

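View pics/top9.png

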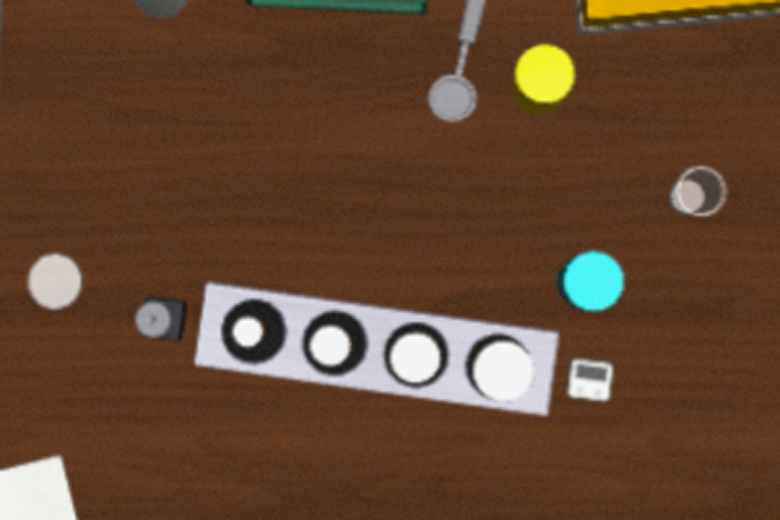

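Run:
```python
from h import *
im=viewer.capture("top")
g=cv2.resize(im[225:260,285:322],None,fx=8,fy=8,interpolation=cv2.INTER_CUBIC).astype(int)
m=((g.min(2)>215)).astype(np.uint8); m=cv2.morphologyEx(m,cv2.MORPH_OPEN,np.ones((25,25)))
n,l,s,c=cv2.connectedComponentsWithStats(m)
for i in range(1,n): px=(c[i]+.5)/8-.5+[285,225]; print(s[i],px,at("top",px,90))
print(at("top",(110+501/2.6,100+369/2.6),90), proj("top",[440.2,-45.8,90]))
```

```text
[   64    57   178   176 25306] [303.80262092 242.76196851] [439.51779587 -48.39319398]
[441.73294863 -45.46875111] [302.81900406 242.50448346]
```

```bash
python3 -c "
from workcell import job_done; print(job_done())"
```

```text
the job is handed in; nothing more can be done
None
```

All four jars are standing on the pads in order of size: jar_30 on pad1 next to the spindle stand, then jar_40, jar_50, and jar_60 on pad4. I lowered each jar until the wrist force showed contact, then released it. I handed the job in at about 28 s with the arm clear of everything.

**Jars:** In the last top picture, jars 30, 40 and 50 were within about 1 mm of their pad centres. Jar_60 was within about 3 mm; its white cap ran into the bright strip in the first check, so I measured it separately. In the last scene picture all four looked upright.

**Beaker:** In the last top picture its detected blob is at the same pixel as in the first one (374.2, 175.1). The network's reported beaker point shifted by 2–3 px between the two looks, which I took as detector noise.

**Finding the jars:** The networks could not tell the jars apart and also reported the yellow look-alike. I picked each jar by its cap colour and size, and checked that against both cameras.

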